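# Collapse the leaning telescopic camera arm of a microscope stand and lock it

## Robot

A 6-joint arm with a two-finger parallel gripper is mounted at the origin on the work surface. World frame = base frame: x ahead of the robot, y to its left, z up, the work surface at z = 0. Lengths are in m, angles in rad, forces in N, time in s.
With the tool pointing down it reaches from about 0.225 to 0.875 m from the base axis. Payload 3.4 kg.
Tool frame: the origin (TCP) lies midway between the tips of the shut fingers; the grasp point (between the pads) lies 19 mm behind it (manip.grip_point_offset is the distance from the TCP to the grasp point, in m); x points along the fingers, y is the direction in which the jaws open and shut, and the axes are right-handed (so a half turn about x gives the same grasp; the last joint's range is limited). The gripper opens to 85 mm and grips with 20 to 120 N. Pads are 22 mm wide; open, the fingers measure 114 mm over their backs; the gripper's body (76 mm by 85 mm) begins 54 mm behind the grasp point. The pads swing forward as they close: fully open they stand 13 mm farther back than shut.
Start: joints at [-1.467, 0.276, 1.505, -0, 1.361, -0.121], TCP at [0.128, -0.561, 0.204] pointing down, gripper open.
Joint ranges: [-2.89, 2.89], [-0.75, 2.08], [0.22, 2.7], [-1.18, 4.32], [0.11, 2.71], [-2.7, 2.7]. Speed limits (rad/s): [2.57, 2.57, 3.14, 3.14, 3.14, 3.14].

## Interface

Orientations are given as a unit quaternion [w, x, y, z].
In Python, from rig import manip gives the robot as it stands.
- The arm moves only by the shell command python3 -m crank 'ROWS' [FORCE]. ROWS is a JSON object of lists of equal length, an entry for each row: "grip": the opening, from 0 (shut) to 1 (fully open); "slide": the shift along the world's x, y, z in cm, a list of three; "roll": the turn about the world's z in degrees. In form: {"grip": [grip, ...], "slide": [[dx, dy, dz], ...], "roll": [roll, ...]}. A call has 1 to 20 rows; each row is the pose to reach, as a shift and turn from the pose commanded when the call began; what a row does not reach only later rows make up. A row lasts 1/10 s, in which the tool goes at most 50 mm and 8.59 degrees, less where a joint would pass 70% of its speed; a pose out of reach is approached as far as the arm can. A call with a gripper value outside its range is refused whole. The fingers move at their own pace and stop on an object; FORCE is the grip in N (left out, the last holds). Time passes only in rows, so rows that repeat a pose let the fingers close. It gives the time, the measured TCP pose, the force and the opening at its end, in the units of the state.
- manip.get_state(): the state, without advancing time (a new reading comes with each control period).
- manip.get_image(name): name is "scene" or "side" or "wrist"; returns a dict with "frame" (420x560x3 uint8, red, green, blue), "K" (3x3 intrinsics, pixels), "distortion" ([k1, k2, p1, p2, k3] as OpenCV has them; the pictures are not rectified), "R" (3x3) and "t" (3): a world point X has camera coordinates R X + t. Camera axes: x right, y down, z forward; pixel columns grow to the right and rows downward; lengths in m; the calibration is good to about 2 mm. A picture is of the moment at which its call begins. There is no depth.
- manip.sign_off(): hands the job in, once; it reports no verdict.
The state is a dict: "clock": time; "qpos": joint angles; "qd": joint speeds; "effort": joint torques, N m; "position": TCP position; "ee_rot": TCP orientation; "contact_force": force on the tool from outside, world axes, zero at the start; "moment": the same for the moment, N m; "width": finger opening in m.
Only numpy, scipy, OpenCV 4.12 (cv2) and the standard library are available. Lean on these libraries where they do the work, as an engineer would, in place of code of your own. Each camera call takes 0.05 s, during which the arm holds its last target. There are 200 camera calls.

## Task

The camera is off the telescopic arm that leans out from the base of the microscope stand: close the arm up. Press the thin tube all the way home into the thick one while the lock lever is still shut, then swing the lever all the way out, press the thick tube all the way home into the fixed tube, and swing the lever fully shut again, without ramming anything or disturbing the other things on the bench.

Things in the scene. Friction and masses are not known exactly. Their poses are not given: they have to be found in the camera images.
- stand: fixed microscope stand, white base plate 18 mm thick. Origin on the bench under the telescopic arm's foot; x away from the robot, y towards the microscope, z up; turned about z up to 0.25 rad. The arm leans 30 deg from vertical towards -x (the robot): its axis, upwards, is (-0.5, 0, 0.866) in this frame, through (0, 0, 0.068). Both tubes slide along it. Heights up the axis count from that point.
- head_face (a point): centre of the flat rubber face (29 mm across, square to the arm's axis) of the round head, 30 mm across and 16 mm high, on the end of the thin tube (13 mm across). With both tubes home the face lies 155 mm up the axis; each millimetre drawn adds one. Press here, along the axis.
- thick_collar (a point): centre of the top of the black collar (30 mm across, 14 mm high) on the end of the thick tube (19 mm across). Thin tube home: the head rests on this collar. Thick tube home: the collar rests on the black lock body (35 mm across, top 125 mm up the axis) on the end of the fixed tube (25 mm across).
- lever_pin (a point): point on the pivot of the lock lever, 28.5 mm from the arm's axis on the stand's -y side of the lock body, 105.5 mm up the axis. The pivot is parallel to the arm's axis, so the lever swings square to it.
- lever_tip (a point): centre of the 15 mm ball on the free end of the lock lever (black bar 10 mm thick, sloping from the hub up to the ball). The ball swings 80 mm from the pivot, 36 mm farther up the axis than the pivot point. Shut, the lever points down towards the robot, the ball in front of the arm, on its mid-plane (its bearing from the pivot 0.35 rad inwards); it opens outwards to -y.
- bar_above (a point): point on the centre line of the fixed level boom bar, 30 mm across, along the stand's y, 345 mm above the bench. It passes 98 mm from the arm's axis on the side away from the robot, over the closed-up arm: a gripper pointing straight down cannot follow the head home, one tilted with the arm can.
- thin (a joint): how far the thin tube is drawn out of the thick one, m: 0 fully home, at most 0.06. Starts at 0.035 to 0.058. Slides stiffly (drag about 7 N) and stays where it is left.
- thick (a joint): how far the thick tube is drawn out of the fixed one, m: 0 fully home, at most 0.06. Starts locked at about 0.040, with 1 mm of play, by a round-nosed 8 mm pin in a hole of the tube; freed, it slides with a drag of about 5 N, less than the thin tube's, and stays where it is left. A second hole meets the pin when the tube is home.
- lock (a joint): lock lever angle, rad: 0 shut (pin in), 1.75 swung fully out to its stop; the pin is clear of the tube only above 1.55. It stays where it is left and takes 2 to 4 N at the ball to swing. It shuts only when a hole faces the pin (thick tube within about 3 mm of home, which the pin then draws in); otherwise it stops at about 1.5.
- dish_base: small clear lidded dish, 58 mm across and 16 mm high, on the base plate between arm and stage; origin under its centre
- dish_stack: stack of three clear lidded dishes, 89 mm across, 48 mm high, on the bench; origin under its centre
- bottle: amber reagent bottle, 70 mm across, 140 mm high; origin under its centre
- tip_box: grey pipette-tip box with a clear lid, 87 x 124 mm, 76 mm high; origin under its centre
- beaker: small glass beaker, 68 mm across, 85 mm high; origin under its centre
- tweezers: steel tweezers lying on the bench, 130 mm long; origin under their middle

How it is judged:
On the way, in this order (a step that is already met when the one before it is completed fails the run):
1. the thin tube is home in the thick one (within 2.5 mm), the lever still shut (under 0.3 rad) and the thick tube still drawn (value of joint thin below 0.0025 m and value of joint lock below 0.3 rad and value of joint thick above 0.02 m), for 0.1 s.
2. the lock lever is swung fully out, beyond 1.5 rad (value of joint lock above 1.5 rad), for 0.1 s.
3. the thick tube is home in the fixed one (within 2.5 mm), the lever still out (value of joint thick below 0.0025 m and value of joint lock above 1.2 rad), for 0.1 s.
At the end, for the whole second after the job is handed in: Both tubes fully home (each drawn less than 3 mm), the lock lever shut again (under 0.2 rad) and still (value of joint each of thin, thick below 0.003 m and value of joint lock below 0.2 rad and velocity of joint lock between -0.1 and 0.1 rad/s); the robot touches nothing.
It fails at once if the thick tube slides (over 6 mm) while the thin one is not home (over 4 mm drawn) (distance of thick_collar from where it was at the start of the episode above 0.006 m and value of joint thin above 0.004 m).
It fails at once if the arm's head, collar or lever is rammed with more than 70 N (contact force between stand and the arm above 70 N or contact force between stand and the fingers above 70 N).
It fails at once if one of the loose things on the bench is shifted by more than 15 mm (distance of any of dish_base, dish_stack, bottle, tip_box, beaker, tweezers from where it was at the start of the episode above 0.015 m).
It also fails if it takes over 58 s, if anything falls off the work surface, if the arm or the gripper's body presses on something with over 40 N, if the wrist force passes 120 N, or if a joint passes its speed limit or range.

## Working session

There is one attempt and no reset: what is moved stays moved. The work goes in short steps, Python scripts to look and compute and a shell command to move; the robot and the scene stay as the last step left them, time stands still between calls to the robot, and variables do not carry over. Pictures are saved under pics/ and viewed, on a budget of 10 in all, crops included, one or two more only if the job needs it, and the job is handed in when it is done.

```bash
mkdir -p pics; ls
cat > look.py <<'E'
from rig import manip
import cv2,sys,json,numpy as np
def snap(n,tag):
    im=manip.get_image(n); f=cv2.cvtColor(np.array(im["frame"]),cv2.COLOR_RGB2BGR)
    cv2.imwrite(f"pics/{tag}.png",f)
    np.savez(f"pics/{tag}.npz",**{k:np.array(im[k]) for k in("K","distortion","R","t")}); return f
if __name__=="__main__":
    for n in sys.argv[2:]: snap(n,n+sys.argv[1])
E
python3 look.py 0 scene side wrist
python3 - <<'E'
from rig import manip
import cv2,numpy as np
print(manip.get_state(),manip.grip_point_offset)
for n in("scene0","side0"):
    z=np.load(f"pics/{n}.npz");print(n,z["K"].tolist(),z["distortion"],(-z["R"].T@z["t"]).round(3),z["R"][2].round(2))
    cv2.imwrite(f"pics/{n}b.png",cv2.resize(cv2.imread(f"pics/{n}.png"),(800,600),interpolation=cv2.INTER_CUBIC))
E
```

```text
pics
{'clock': 0.15, 'qpos': array([-1.46697818e+00,  2.76445488e-01,  1.50582925e+00, -1.76153381e-05,
        1.36072950e+00, -1.20993663e-01]), 'qd': array([ 0.00051357, -0.00093537, -0.00252368,  0.00143493,  0.001197  ,
        0.00223982]), 'effort': array([ 1.06866046e-03, -4.17145407e+01, -2.46033812e+01, -1.93941592e-04,
        7.57989037e-03,  8.29941769e-06]), 'position': array([ 0.12812658, -0.56009347,  0.2030461 ]), 'ee_rot': array([-0.07881788, -0.70264218, -0.07981608,  0.70264579]), 'contact_force': array([-0.04335661, -0.06313331, -0.11722793]), 'moment': array([-0.04038744,  0.03857195, -0.03383036]), 'width': 0.0851911557623002} 0.0187
scene0 [[459.0533284288564, 0.0, 276.336432721525], [0.0, 459.0533284288564, 211.11337691215658], [0.0, 0.0, 1.0]] [0.05123257 0.         0.         0.         0.        ] [ 1.126 -0.497  1.352] [-0.42  0.32 -0.85]
side0 [[384.1827370268267, 0.0, 274.9284300530632], [0.0, 384.1827370268267, 204.52857361060202], [0.0, 0.0, 1.0]] [-0.02733712  0.          0.          0.          0.        ] [ 0.415 -0.725  0.838] [ 0.15  0.71 -0.69]
```

View pics/scene0b.png

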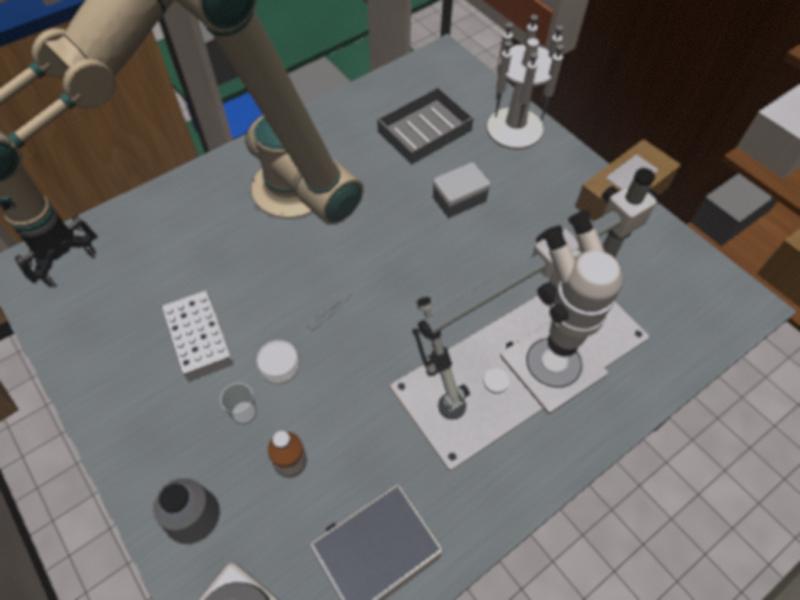

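View pics/side0b.png

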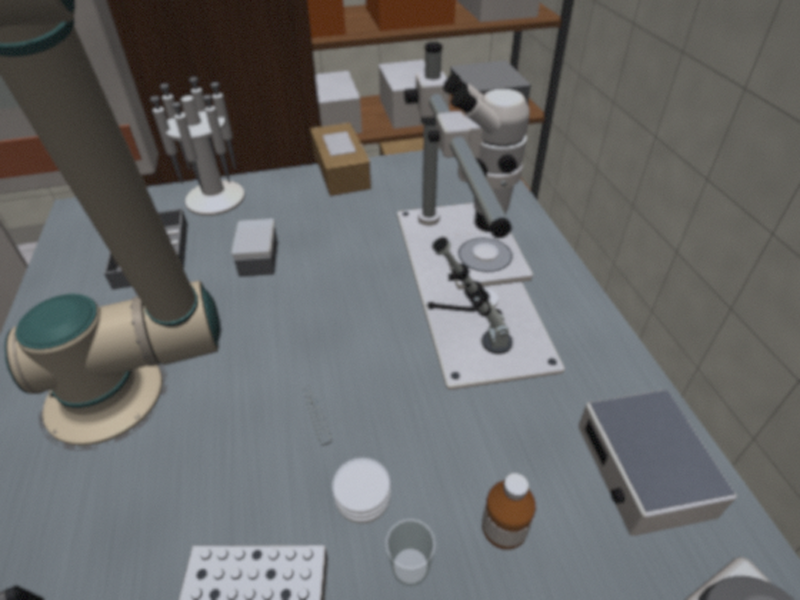

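Run:
```python
import cv2,numpy as np
a=cv2.imread("pics/scene0.png")[195:335,265:365]; b=cv2.imread("pics/side0.png")[145:285,285:400]
f=4
A=cv2.resize(a,None,fx=f,fy=f,interpolation=cv2.INTER_CUBIC);B=cv2.resize(b,None,fx=f,fy=f,interpolation=cv2.INTER_CUBIC)
c=np.hstack([A[:,:380],B[:,:420]]);print(c.shape);cv2.imwrite("pics/c1.png",c)
```

```text
(560, 800, 3)
```

View pics/c1.png

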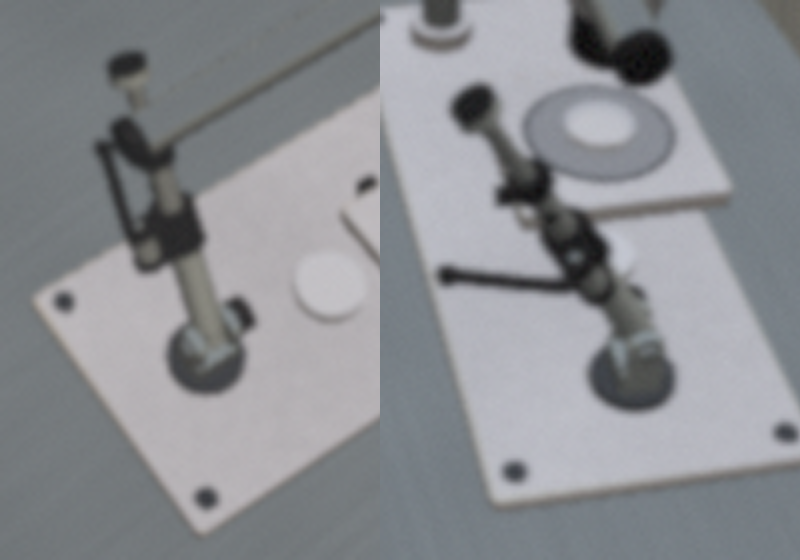

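```bash
cat > geo.py <<'E'
import cv2,numpy as np
def ray(tag,uv):
    z=np.load(f"pics/{tag}.npz");p=cv2.undistortPoints(np.array([[uv]],float),z["K"],z["distortion"])[0,0]
    d=z["R"].T@np.array([p[0],p[1],1]);return -z["R"].T@z["t"],d/np.linalg.norm(d)
def onz(r,h): return r[0]+r[1]*(h-r[0][2])/r[1][2]
def tri(rs):
    A=sum(np.eye(3)-np.outer(d,d) for c,d in rs);b=sum((np.eye(3)-np.outer(d,d))@c for c,d in rs)
    x=np.linalg.solve(A,b);return x,[np.linalg.norm((np.eye(3)-np.outer(d,d))@(x-c)) for c,d in rs]
E
python3 - <<'E'
from geo import *
S=lambda u,v:ray("scene0",(265+(u+.5)/4-.5,195+(v+.5)/4-.5)); D=lambda u,v:ray("side0",(285+(u-380+.5)/4-.5,145+(v+.5)/4-.5))
for n,s,d in [("head",(126,62),(474,106)),("ball",(102,147),(447,275)),("foot",(206,357),(632,377)),("sc1",(64,301),(515,471)),("sc2",(206,498),(787,432))]:
    x,e=tri([S(*s),D(*d)]);print(n,x.round(4),np.round(e,4), onz(S(*s),.02).round(3),onz(D(*d),.02).round(3))
E
```

```text
head [ 0.6318 -0.0556  0.2841] [0.0021 0.0021] [0.507 0.056 0.02 ] [0.736 0.26  0.02 ]
ball [ 0.6184 -0.0613  0.1543] [0.0009 0.0009] [ 0.561 -0.012  0.02 ] [0.659 0.068 0.02 ]
foot [ 0.757  -0.0625  0.0213] [0.0008 0.0008] [ 0.756 -0.061  0.02 ] [ 0.758 -0.062  0.02 ]
sc1 [ 0.6527 -0.1213  0.0193] [0.0007 0.0007] [ 0.653 -0.121  0.02 ] [ 0.653 -0.123  0.02 ]
sc2 [ 0.8426 -0.1332  0.0194] [0.0008 0.0008] [ 0.842 -0.133  0.02 ] [ 0.843 -0.135  0.02 ]
```

```bash
cat >> geo.py <<'E'
O=np.array([.757,-.0625]);YAW=-.06
c,s=np.cos(YAW),np.sin(YAW)
def W(x,y,z): return np.array([O[0]+c*x-s*y,O[1]+s*x+c*y,z])
def L(p): d=np.array(p[:2])-O; return np.array([c*d[0]+s*d[1],-s*d[0]+c*d[1],p[2]])
def ball(th):
    f=.35-th;u=np.array([-.866,0,-.5]);a=np.array([-.5,0,.866])
    return np.array([0,-.0285,.068])+a*.1415+.08*(np.cos(f)*u+np.sin(f)*np.array([0,1,0]))
def tool():
    from rig import manip
    from scipy.spatial.transform import Rotation as R
    st=manip.get_state();q=st["ee_rot"];M=R.from_quat([q[1],q[2],q[3],q[0]]).as_matrix()
    print("t",round(st["clock"],2),"world",st["position"].round(4),"local",L(st["position"]).round(4),"jaw deg",np.degrees(np.arctan2(M[1,1],M[0,1])).round(1),"tilt",M[:,0].round(3),"F",st["contact_force"].round(1),"q",st["qpos"].round(2),"w",round(st["width"],4))
E
python3 - <<'E'
from geo import *
tool()
print(W(-.182,0,.33)); 
for t in(0,.5,1,1.4,1.75): print(t,ball(t).round(4),W(*ball(t)).round(4))
E
```

```text
t 0.15 world [ 0.1281 -0.5601  0.203 ] local [-0.5979 -0.5344  0.203 ] jaw deg -77.1 tilt [-0.     0.001 -1.   ] F [-0.  -0.1 -0.1] q [-1.47  0.28  1.51 -0.    1.36 -0.12] w 0.0852
[ 0.5753275  -0.05158655  0.33      ]
0 [-0.1358 -0.0011  0.153 ] [ 0.6214 -0.0554  0.153 ]
0.5 [-0.1393 -0.0405  0.151 ] [ 0.6156 -0.0945  0.151 ]
1 [-0.1259 -0.0769  0.1587] [ 0.6267 -0.1317  0.1587]
1.4 [-0.1052 -0.0979  0.1706] [ 0.6461 -0.1539  0.1706]
1.75 [-0.0825 -0.1073  0.1837] [ 0.6682 -0.1647  0.1837]
```

```bash
python3 -m crank '{"grip":[1,1,1,1,1,1,1,1,1,1,1,1,1,1,1,1,1,1,1,1],"slide":[[0,0,5],[0,0,10],[0,0,15],[0,0,20],[3,4,20],[6,8,20],[9,11,20],[12,15,20],[15,19,20],[18,22,20],[21,26,20],[24,29,20],[28,33,20],[32,37,20],[36,41,20],[40,45,20],[42.5,48,18],[44,50,16],[44,50.5,15],[44,50.5,15]],"roll":[0,0,0,0,8,16,24,32,40,48,56,64,73,73,73,73,73,73,73.5,73.5]}' 40; python3 look.py 1 side wrist
python3 - <<'E'
from geo import *
tool()
a=cv2.imread("pics/side1.png")[110:250,230:380];b=cv2.imread("pics/wrist1.png")
cv2.imwrite("pics/c2.png",np.hstack([cv2.resize(a,(450,420),interpolation=cv2.INTER_CUBIC),cv2.resize(b,(350,262))if 0 else cv2.copyMakeBorder(cv2.resize(b,(350,262)),0,158,0,0,cv2.BORDER_CONSTANT)]))
E
```

```text
clock: 2.15
position: [0.5672, -0.0544, 0.3511]
ee_rot: [-0.483, -0.514, -0.486, 0.516]
contact_force: [-1.6, -0.5, -0.1]
width: 0.0854
t 2.25 world [ 0.5676 -0.0564  0.3542] local [-0.1894 -0.0052  0.3542] jaw deg -3.7 tilt [-0.    -0.001 -1.   ] F [0.6 0.3 0.1] q [-0.22  0.23  1.21 -0.    1.7  -0.16] w 0.0851
```

View pics/c2.png

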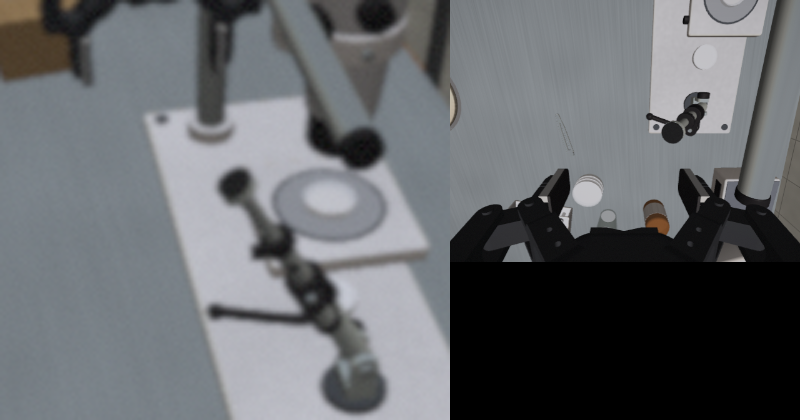

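```bash
python3 -m crank '{"grip":[1,1,1,1,1,1],"slide":[[1,0.5,-2],[1,0.5,-4],[1,0.5,-6],[1,0.5,-7],[1,0.5,-7],[1,0.5,-7]],"roll":[0,0,0,0,0,0]}'; python3 look.py 2 side scene
python3 - <<'E'
from geo import *
tool()
a=cv2.imread("pics/side2.png")[125:225,260:360];b=cv2.imread("pics/scene2.png")[170:270,250:350]
cv2.imwrite("pics/c3.png",np.hstack([cv2.resize(x,(400,400),interpolation=cv2.INTER_CUBIC) for x in(a,b)]))
E
```

```text
clock: 2.85
position: [0.5785, -0.0515, 0.2852]
ee_rot: [0.484, 0.516, 0.483, -0.515]
contact_force: [-0.3, 0.4, 0.9]
width: 0.0855
t 2.95 world [ 0.5788 -0.0511  0.2854] local [-0.1786  0.0007  0.2854] jaw deg -3.7 tilt [ 0.003 -0.001 -1.   ] F [ 0.7 -0.1  1. ] q [-0.21  0.25  1.34 -0.    1.55 -0.14] w 0.0859
```

View pics/c3.png

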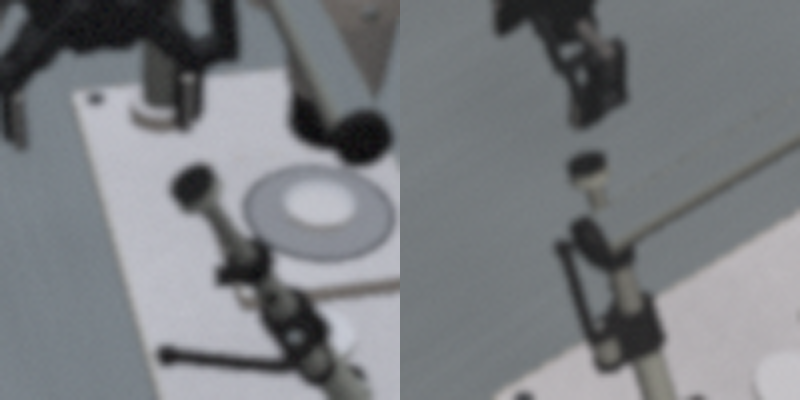

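Run:
```python
from geo import *
D=lambda u,v:ray("side2",(260+(u+.5)/4-.5,125+(v+.5)/4-.5)); S=lambda u,v:ray("scene2",(250+(u-400+.5)/4-.5,170+(v+.5)/4-.5))
for n,d,s in [("tip",(187,128),(578,124)),("face",(192,185),(588,160))]:
    x,e=tri([D(*d),S(*s)]);print(n,x.round(4),L(x).round(4),np.round(e,4))
```

```text
tip [ 0.6254 -0.0594  0.3286] [-0.1316 -0.0048  0.3286] [0.0014 0.0014]
face [ 0.6311 -0.0534  0.2834] [-0.1262  0.0016  0.2834] [0.0022 0.0022]
```

Run:
```python
from geo import *
for z in (.285,.298,.31,.33):
  for tag,o in(("side2",(260,125,0)),("scene2",(250,170,400))):
    q=np.load(f"pics/{tag}.npz");r=cv2.projectPoints(np.array([W(-.1286,0,z)]),cv2.Rodrigues(q["R"])[0],q["t"],q["K"],q["distortion"])[0].ravel()
    print(z,tag,((r[0]-o[0])*4+o[2]).round(),((r[1]-o[1])*4).round())
```

```text
0.285 side2 184.0 181.0
0.285 scene2 582.0 159.0
0.298 side2 185.0 163.0
0.298 scene2 583.0 149.0
0.31 side2 186.0 146.0
0.31 scene2 584.0 139.0
0.33 side2 187.0 117.0
0.33 scene2 585.0 123.0
```

```bash
python3 -m crank '{"grip":[1,1,1,1,1],"slide":[[0,0,-1],[0,0,-2],[0,0,-2.5],[0,0,-3],[0,0,-3]],"roll":[0,0,0,0,0]}'; python3 -m crank '{"grip":[1,1,1],"slide":[[0,0,-0.4],[0,0,-0.7],[0,0,-0.7]],"roll":[0,0,0]}';python3 -m crank '{"grip":[1,1,1],"slide":[[0,0,-0.3],[0,0,-0.5],[0,0,-0.5]],"roll":[0,0,0]}'
```

```text
clock: 3.45
position: [0.5777, -0.0504, 0.2526]
ee_rot: [-0.483, -0.515, -0.485, 0.516]
contact_force: [-0.2, 0.1, 0.5]
width: 0.0853
clock: 3.75
position: [0.578, -0.0505, 0.2463]
ee_rot: [-0.484, -0.515, -0.484, 0.516]
contact_force: [-0.3, 0.6, 0.7]
width: 0.0853
clock: 4.05
position: [0.5784, -0.0506, 0.2419]
ee_rot: [0.484, 0.516, 0.484, -0.515]
contact_force: [0.9, 0.7, 1.0]
width: 0.0854
```

```bash
python3 look.py 3 side scene
python3 - <<'E'
from geo import *
tool()
a=cv2.imread("pics/side3.png")[125:225,260:360];b=cv2.imread("pics/scene3.png")[170:270,250:350]
cv2.imwrite("pics/c4.png",np.hstack([cv2.resize(x,(400,400),interpolation=cv2.INTER_CUBIC) for x in(a,b)]))
E
```

```text
t 4.15 world [ 0.5781 -0.0506  0.2418] local [-0.1793  0.0012  0.2418] jaw deg -3.6 tilt [-0. -0. -1.] F [-0.7  0.2  0.1] q [-0.21  0.27  1.43 -0.    1.45 -0.14] w 0.0855
```

View pics/c4.png

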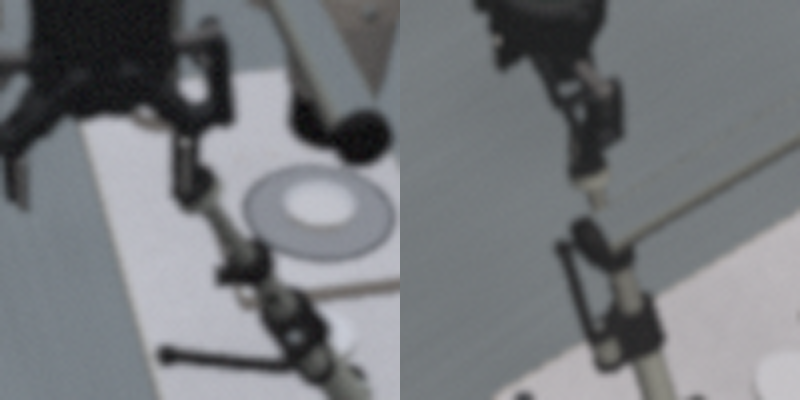

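```bash
python3 -m crank '{"grip":[1,1,1,1],"slide":[[0,0,1],[0.6,0.3,1],[0.6,0.3,0.5],[0.6,0.3,0.5]],"roll":[0,0,0,0]}'; python3 -m crank '{"grip":[1,1,1],"slide":[[0,0,-0.2],[0,0,-0.4],[0,0,-0.4]],"roll":[0,0,0]}';python3 -m crank '{"grip":[1,1,1],"slide":[[0,0,-0.2],[0,0,-0.4],[0,0,-0.4]],"roll":[0,0,0]}'
```

```text
clock: 4.55
position: [0.5838, -0.0473, 0.2458]
ee_rot: [-0.484, -0.515, -0.485, 0.516]
contact_force: [0.3, -0.1, 0.1]
width: 0.0853
clock: 4.85
position: [0.5848, -0.0475, 0.2434]
ee_rot: [0.485, 0.516, 0.483, -0.515]
contact_force: [0.3, 0.4, 3.4]
width: 0.0854
clock: 5.15
position: [0.5858, -0.0477, 0.2403]
ee_rot: [0.485, 0.517, 0.483, -0.514]
contact_force: [1.4, 0.3, 6.2]
width: 0.0852
```

```bash
python3 -m crank '{"grip":[1,1,1,1,1,1],"slide":[[0.2,0,-0.35],[0.4,0,-0.7],[0.6,0,-1.05],[0.8,0,-1.4],[1,-0.1,-1.73],[1,-0.1,-1.73]],"roll":[0,0,0,0,0,0]}'; python3 -m crank '{"grip":[1,1,1,1,1],"slide":[[0.25,0,-0.43],[0.5,0,-0.87],[0.75,0,-1.3],[1,-0.1,-1.73],[1,-0.1,-1.73]],"roll":[0,0,0,0,0]}'; python3 look.py 4 side scene
python3 - <<'E'
from geo import *
tool()
a=cv2.imread("pics/side4.png")[125:225,260:360];b=cv2.imread("pics/scene4.png")[170:270,250:350]
cv2.imwrite("pics/c5.png",np.hstack([cv2.resize(x,(400,400),interpolation=cv2.INTER_CUBIC) for x in(a,b)]))
E
```

```text
clock: 5.75
position: [0.5957, -0.0485, 0.2226]
ee_rot: [0.485, 0.517, 0.483, -0.514]
contact_force: [0.8, 0.5, 4.6]
width: 0.0856
clock: 6.25
position: [0.6054, -0.0493, 0.205]
ee_rot: [0.485, 0.516, 0.483, -0.515]
contact_force: [-0.0, -0.0, 2.0]
width: 0.0856
t 6.35 world [ 0.6047 -0.0495  0.2046] local [-0.1528  0.0038  0.2046] jaw deg -3.6 tilt [ 0.002 -0.    -1.   ] F [0.7 0.4 3.9] q [-0.2   0.32  1.43  0.    1.38 -0.13] w 0.0853
```

View pics/c5.png

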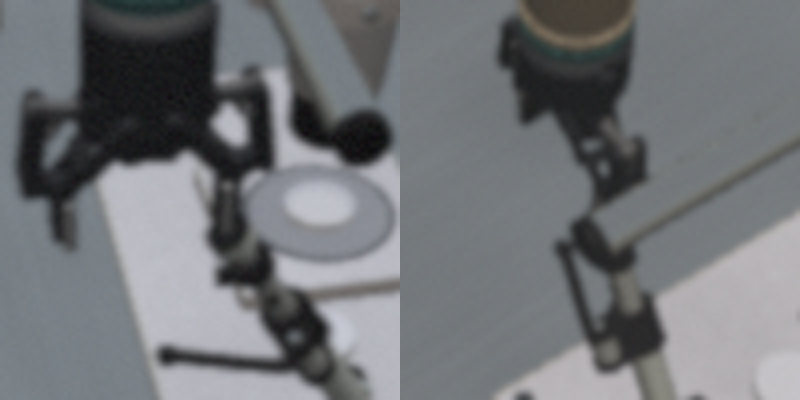

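```bash
python3 -m crank '{"grip":[1,1,1,1],"slide":[[0.15,0,-0.25],[0.3,0,-0.52],[0.4,0,-0.7],[0.4,0,-0.7]],"roll":[0,0,0,0]}'; python3 -m crank '{"grip":[1,1,1],"slide":[[0.1,0,-0.17],[0.2,0,-0.35],[0.2,0,-0.35]],"roll":[0,0,0]}'
```

```text
clock: 6.75
position: [0.6086, -0.0498, 0.1978]
ee_rot: [0.484, 0.516, 0.483, -0.515]
contact_force: [-0.4, 0.2, 4.5]
width: 0.0857
clock: 7.05
position: [0.6106, -0.0499, 0.1944]
ee_rot: [0.485, 0.516, 0.483, -0.515]
contact_force: [-0.3, 0.2, 5.6]
width: 0.085
```

```bash
python3 -m crank '{"grip":[1,1,1],"slide":[[0.07,0,-0.13],[0.15,0,-0.26],[0.15,0,-0.26]],"roll":[0,0,0]}'; python3 -m crank '{"grip":[1,1],"slide":[[0.1,0,-0.17],[0.1,0,-0.17]],"roll":[0,0]}';python3 -m crank '{"grip":[1,1],"slide":[[0.1,0,-0.17],[0.1,0,-0.17]],"roll":[0,0]}'
```

```text
clock: 7.35
position: [0.6112, -0.0499, 0.1934]
ee_rot: [0.485, 0.516, 0.483, -0.515]
contact_force: [-4.3, 0.7, 11.5]
width: 0.0855
clock: 7.55
position: [0.6115, -0.0499, 0.193]
ee_rot: [-0.485, -0.515, -0.483, 0.516]
contact_force: [-8.8, 0.6, 18.1]
width: 0.0855
clock: 7.75
position: [0.6118, -0.0499, 0.1926]
ee_rot: [-0.485, -0.515, -0.483, 0.516]
contact_force: [-10.8, 0.4, 23.3]
width: 0.085
```

```bash
python3 -m crank '{"grip":[1,1,1,1,1,1,1,1],"slide":[[-0.5,0,0.9],[-1.5,0,2.6],[-3,1,3],[-4,2.8,2],[-4,2.8,-1],[-4,2.8,-4],[-4,2.8,-5],[-4,2.8,-5]],"roll":[0,0,0,0,0,0,0,0]}'; python3 look.py 5 side scene
python3 - <<'E'
from geo import *
tool()
a=cv2.imread("pics/side5.png")[125:225,260:360];b=cv2.imread("pics/scene5.png")[170:270,250:350]
cv2.imwrite("pics/c6.png",np.hstack([cv2.resize(x,(400,400),interpolation=cv2.INTER_CUBIC) for x in(a,b)]))
E
```

```text
clock: 8.55
position: [0.5715, -0.0209, 0.1356]
ee_rot: [-0.483, -0.514, -0.485, 0.517]
contact_force: [0.6, 0.5, -0.2]
width: 0.0853
t 8.65 world [ 0.574  -0.0215  0.1382] local [-0.1851  0.0299  0.1382] jaw deg -3.6 tilt [ 0.001 -0.    -1.   ] F [-0.2  0.3  1.2] q [-0.16  0.32  1.61 -0.    1.21 -0.1 ] w 0.0855
```

View pics/c6.png

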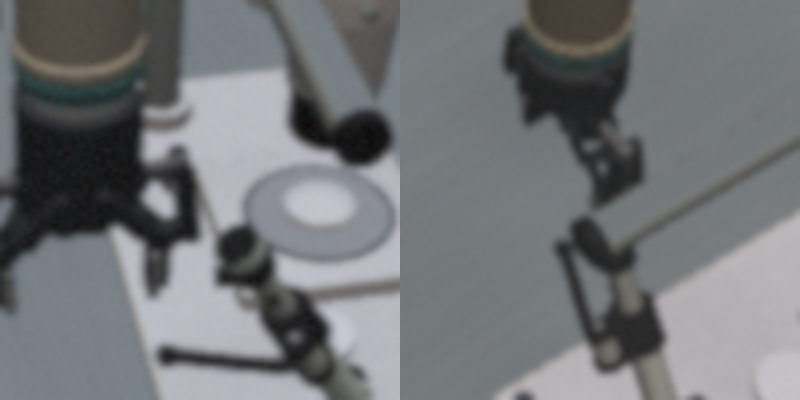

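Run:
```python
from geo import *
b=np.array([.574,-.0215,.138])
for th in (0,.25,.5,.75,1,1.25,1.5,1.75,1.85):
    f=.35-th;t=np.array([-.866*np.sin(f),-np.cos(f)]);t/=np.linalg.norm(t)
    p=ball(th);d=.0075+np.max([0.0]);off=-t*d-np.array([np.clip(t[0]*3,-1,1)*.005,np.clip(t[1]*3,-1,1)*.011])
    q=W(p[0]+off[0]-.047,p[1]+off[1],p[2]-.052)
    print(th,(100*(q-b)).round(2))
```

```text
0 [ 0.83 -1.34 -3.7 ]
0.25 [-0.15 -3.2  -3.93]
0.5 [-0.72 -5.16 -3.9 ]
0.75 [-0.83 -7.12 -3.63]
1 [-0.23 -8.96 -3.13]
1.25 [  0.75 -10.57  -2.43]
1.5 [  2.03 -11.85  -1.58]
1.75 [  3.54 -13.17  -0.63]
1.85 [  4.18 -13.77  -0.23]
```

```bash
python3 -m crank '{"grip":[1,1,1,1,1,1,1,1,1,1,1,1],"slide":[[0,0,-2],[0,0,-3.7],[0.3,0,-3.7],[0.7,-1,-3.7],[0.3,-2.2,-3.8],[-0.1,-3.2,-3.9],[-0.5,-4.2,-3.9],[-0.7,-5.2,-3.9],[-0.8,-6.2,-3.8],[-0.8,-7.1,-3.6],[-0.8,-7.1,-3.6],[-0.8,-7.1,-3.6]],"roll":[0,0,0,0,0,0,0,0,0,0,0,0]}'; python3 look.py 6 side scene
python3 - <<'E'
from geo import *
tool()
a=cv2.imread("pics/side6.png")[145:245,260:360];b=cv2.imread("pics/scene6.png")[170:270,250:350]
cv2.imwrite("pics/c7.png",np.hstack([cv2.resize(x,(400,400),interpolation=cv2.INTER_CUBIC) for x in(a,b)]))
E
```

```text
clock: 9.85
position: [0.5654, -0.0933, 0.1016]
ee_rot: [-0.484, -0.515, -0.484, 0.516]
contact_force: [-0.5, -0.0, 0.7]
width: 0.0854
t 9.95 world [ 0.5655 -0.0927  0.1015] local [-0.1894 -0.0416  0.1015] jaw deg -3.6 tilt [-0. -0. -1.] F [ 0.4 -1.1 -0. ] q [-0.28  0.35  1.67 -0.    1.13 -0.22] w 0.0854
```

View pics/c7.png

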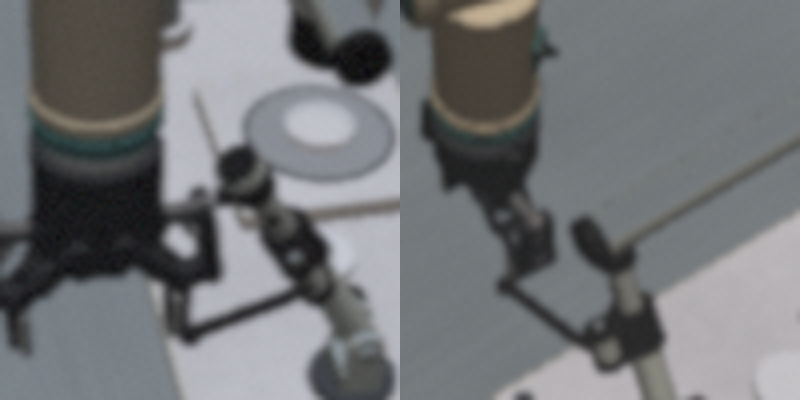

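```bash
python3 -m crank '{"grip":[1,1,1,1,1,1,1,1,1,1],"slide":[[0.2,-1,0.2],[0.6,-1.9,0.5],[1.1,-2.7,0.8],[1.6,-3.5,1.2],[2.2,-4.2,1.6],[2.9,-4.8,2],[3.5,-5.3,2.4],[4,-5.7,2.7],[4,-5.7,2.7],[4,-5.7,2.7]],"roll":[0,0,0,0,0,0,0,0,0,0]}';  python3 -m crank '{"grip":[1,1,1],"slide":[[0.4,-0.4,0.3],[0.4,-0.4,0.3],[0.4,-0.4,0.3]],"roll":[0,0,0]}'; python3 look.py 7 side scene
python3 - <<'E'
from geo import *
tool()
a=cv2.imread("pics/side7.png")[145:245,260:360];b=cv2.imread("pics/scene7.png")[170:270,250:350]
cv2.imwrite("pics/c8.png",np.hstack([cv2.resize(x,(400,400),interpolation=cv2.INTER_CUBIC) for x in(a,b)]))
E
```

```text
clock: 10.95
position: [0.6083, -0.1483, 0.1296]
ee_rot: [0.485, 0.517, 0.484, -0.514]
contact_force: [2.2, 5.4, 1.3]
width: 0.0853
clock: 11.25
position: [0.6093, -0.149, 0.131]
ee_rot: [0.482, 0.516, 0.487, -0.514]
contact_force: [-1.5, 10.9, -2.2]
width: 0.0855
t 11.35 world [ 0.6093 -0.149   0.131 ] local [-0.1423 -0.0952  0.131 ] jaw deg -3.5 tilt [-0.002  0.008 -1.   ] F [-1.5 10.9 -2.5] q [-0.35  0.4   1.5   0.01  1.25 -0.3 ] w 0.0854
```

View pics/c8.png

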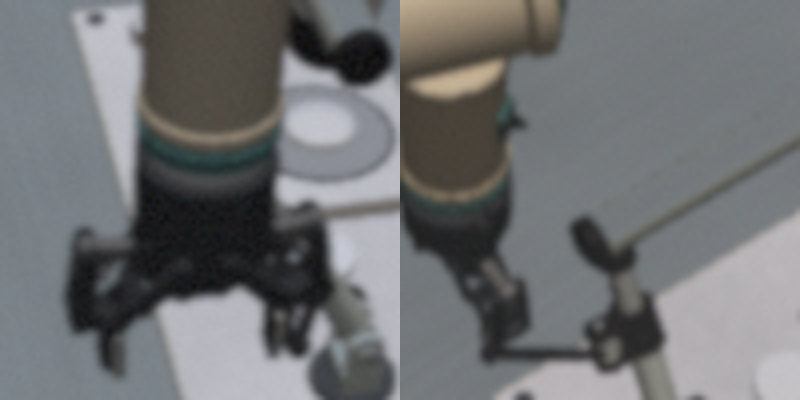

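```bash
cat >> geo.py <<'E'
def theta(tag,uv):
    cam,d=ray(tag,uv);a=np.array([-.5,0,.866]);A=L(cam);p1=L(cam+d);dl=p1-A
    P=np.array([0,-.0285,.068])+a*.1415;X=A+dl*(((P-A)@a)/(dl@a));r=X-P
    u=np.array([-.866,0,-.5]);return X.round(4),round(np.linalg.norm(r),4),round(.35-np.arctan2(r[1],r@u),3)
E
python3 - <<'E'
from geo import *
sc=lambda u,v:(250+(u-400+.5)/4-.5,170+(v+.5)/4-.5)
print(theta("scene0",(265+102/4-.4,195+147/4-.4)),theta("scene6",sc(504,285)),theta("scene7",sc(489,352)))
print(theta("side7",(260+297/4,145+345/4)))
E
```

```text
(array([-0.1413, -0.0049,  0.1498]), np.float64(0.0848), np.float64(0.068)) (array([-0.1372, -0.0595,  0.1521]), np.float64(0.0828), np.float64(0.734)) (array([-0.0853, -0.1065,  0.1821]), np.float64(0.0798), np.float64(1.708))
(array([-0.0829, -0.1081,  0.1835]), np.float64(0.0808), np.float64(1.746))
```

```bash
python3 -m crank '{"grip":[1,1,1,1,1,1,1,1,1,1,1],"slide":[[-1.5,0.4,-0.3],[-4,0.5,0],[-4,0.5,3],[-4,0.5,7],[-4,2.5,10],[-3,6,10],[-1.5,9,10],[0,10.3,9.5],[0,10.3,8],[0,10.3,7],[0,10.3,7]],"roll":[0,0,0,0,0,0,0,0,0,0,0]}'; python3 -m crank '{"grip":[1,1,1],"slide":[[0,0,-0.3],[0,0,-0.6],[0,0,-0.6]],"roll":[0,0,0]}'; python3 look.py 8 scene; python3 -c "
from geo import *
tool()"
```

```text
clock: 12.45
position: [0.609, -0.0512, 0.1994]
ee_rot: [-0.483, -0.515, -0.485, 0.517]
contact_force: [0.6, -1.2, -0.6]
width: 0.0851
clock: 12.75
position: [0.6096, -0.0511, 0.1957]
ee_rot: [0.484, 0.516, 0.484, -0.516]
contact_force: [-1.2, -0.2, 0.9]
width: 0.0851
t 12.8 world [ 0.6097 -0.051   0.1958] local [-0.1477  0.0027  0.1958] jaw deg -3.7 tilt [ 0. -0. -1.] F [ 0.3 -0.5  0.5] q [-0.2   0.34  1.44 -0.    1.37 -0.13] w 0.0852
```

```bash
python3 -m crank '{"grip":[1,1,1,1,1,1],"slide":[[0.2,0,-0.35],[0.4,0,-0.7],[0.6,0,-1.05],[0.8,0,-1.4],[1,-0.1,-1.73],[1,-0.1,-1.73]],"roll":[0,0,0,0,0,0]}'; python3 -m crank '{"grip":[1,1,1,1,1],"slide":[[0.25,0,-0.43],[0.5,0,-0.87],[0.7,0,-1.21],[0.7,0,-1.21],[0.7,0,-1.21]],"roll":[0,0,0,0,0]}'; python3 look.py 9 side scene
python3 - <<'E'
from geo import *
tool()
a=cv2.imread("pics/side9.png")[110:245,240:375];b=cv2.imread("pics/scene9.png")[170:270,250:350]
cv2.imwrite("pics/c9.png",np.hstack([cv2.resize(x,(400,400),interpolation=cv2.INTER_CUBIC) for x in(a,b)]))
E
```

```text
clock: 13.4
position: [0.6199, -0.0513, 0.1775]
ee_rot: [0.484, 0.516, 0.484, -0.515]
contact_force: [-0.1, -0.4, 0.6]
width: 0.0855
clock: 13.9
position: [0.6265, -0.0512, 0.1655]
ee_rot: [-0.484, -0.515, -0.484, 0.516]
contact_force: [0.1, -0.7, 0.9]
width: 0.0854
t 14.0 world [ 0.6265 -0.0513  0.1659] local [-0.1309  0.0033  0.1659] jaw deg -3.6 tilt [-0.001  0.    -1.   ] F [0.8 0.1 0.9] q [-0.19  0.38  1.45  0.    1.32 -0.13] w 0.0857
```

View pics/c9.png

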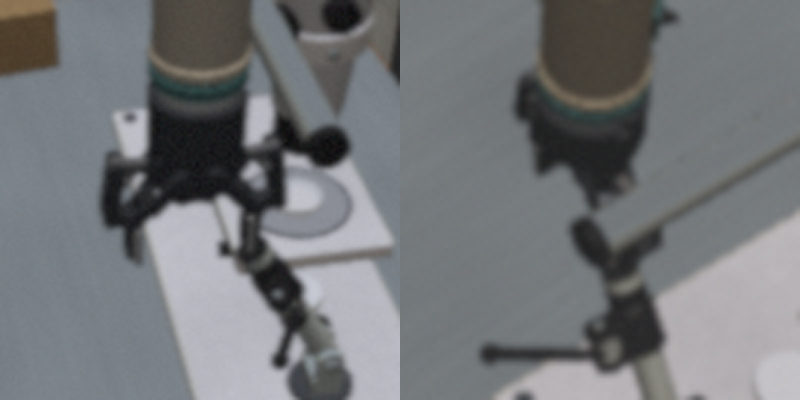

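```bash
python3 -m crank '{"grip":[1,1,1],"slide":[[0.15,0,-0.26],[0.3,0,-0.52],[0.3,0,-0.52]],"roll":[0,0,0]}'; python3 -m crank '{"grip":[1,1,1],"slide":[[0.1,0,-0.17],[0.2,0,-0.35],[0.2,0,-0.35]],"roll":[0,0,0]}'; python3 -m crank '{"grip":[1,1],"slide":[[0.1,0,-0.17],[0.1,0,-0.17]],"roll":[0,0]}'
```

```text
clock: 14.3
position: [0.6296, -0.0515, 0.1612]
ee_rot: [-0.484, -0.516, -0.484, 0.516]
contact_force: [-1.5, 0.1, 2.6]
width: 0.0852
clock: 14.6
position: [0.6299, -0.0516, 0.1607]
ee_rot: [-0.484, -0.515, -0.484, 0.516]
contact_force: [-9.8, 0.7, 16.3]
width: 0.0852
clock: 14.8
position: [0.6301, -0.0516, 0.1605]
ee_rot: [-0.484, -0.515, -0.484, 0.516]
contact_force: [-14.1, 0.2, 22.7]
width: 0.0855
```

```bash
python3 -m crank '{"grip":[1,1,1],"slide":[[0.15,0,-0.26],[0.15,0,-0.26],[0.15,0,-0.26]],"roll":[0,0,0]}'; python3 look.py 10 side scene;python3 -c "
from geo import *
tool()
a=cv2.imread('pics/side10.png')[170:240,290:360];b=cv2.imread('pics/scene10.png')[205:275,260:330]
cv2.imwrite('pics/c10.png',np.hstack([cv2.resize(x,(400,400),interpolation=cv2.INTER_CUBIC) for x in(a,b)]))"
```

```text
clock: 15.1
position: [0.6302, -0.0516, 0.1603]
ee_rot: [-0.484, -0.515, -0.484, 0.516]
contact_force: [-21.1, 1.4, 32.4]
width: 0.0853
t 15.2 world [ 0.6302 -0.0516  0.1603] local [-0.1272  0.0033  0.1603] jaw deg -3.6 tilt [-0.002 -0.001 -1.   ] F [-21.3   1.   32.8] q [-0.19  0.39  1.44 -0.    1.31 -0.13] w 0.0853
```

View pics/c10.png

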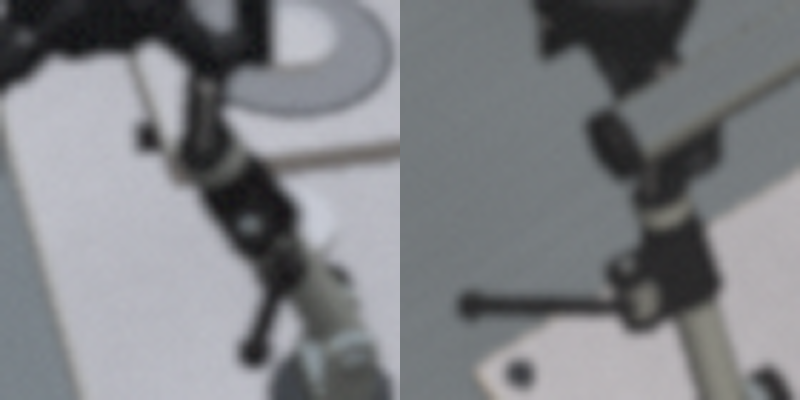

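Run:
```python
from geo import *
for tag,o,k in(("side10",(290,170,0),400/70),("scene10",(260,205,400),400/70)):
  im=cv2.imread(f"pics/{tag}.png").astype(int)
  q=np.load(f"pics/{tag}.npz");C=-q["R"].T@q["t"]
  for sh in (.085,.095,.105,.115,.12,.125,.13,.135,.139,.142,.145,.15,.155,.16,.165):
    a=np.array([c*-.5,s*-.5,.866]);P=W(-.5*sh,0,.068+.866*sh);v=C-P;v-=a*(v@a);v/=np.linalg.norm(v)
    r=cv2.projectPoints(np.array([P+.015*v]),cv2.Rodrigues(q["R"])[0],q["t"],q["K"],q["distortion"])[0].ravel()
    print(tag,sh,((r[0]-o[0])*k+o[2]).round(),((r[1]-o[1])*k).round(),im[int(round(r[1])),int(round(r[0]))])
```

```text
side10 0.085 281.0 248.0 [57 57 57]
side10 0.095 272.0 236.0 [46 46 46]
side10 0.105 263.0 223.0 [48 46 45]
side10 0.115 253.0 210.0 [57 55 54]
side10 0.12 249.0 204.0 [37 33 36]
side10 0.125 244.0 198.0 [32 33 31]
side10 0.13 239.0 191.0 [22 20 19]
side10 0.135 235.0 184.0 [26 25 27]
side10 0.139 231.0 179.0 [55 56 56]
side10 0.142 228.0 175.0 [55 56 56]
side10 0.145 225.0 171.0 [79 80 79]
side10 0.15 220.0 164.0 [76 78 76]
side10 0.155 215.0 158.0 [64 65 64]
side10 0.16 210.0 151.0 [40 41 39]
side10 0.165 205.0 144.0 [54 54 53]
scene10 0.085 694.0 313.0 [109 116 116]
scene10 0.095 690.0 297.0 [47 46 47]
scene10 0.105 685.0 282.0 [42 42 42]
scene10 0.115 680.0 267.0 [41 40 42]
scene10 0.12 678.0 259.0 [44 43 42]
scene10 0.125 675.0 252.0 [44 42 43]
scene10 0.13 673.0 244.0 [44 43 43]
scene10 0.135 671.0 236.0 [44 42 44]
scene10 0.139 669.0 230.0 [54 55 56]
scene10 0.142 667.0 225.0 [84 88 89]
scene10 0.145 666.0 221.0 [92 98 99]
scene10 0.15 663.0 213.0 [105 113 112]
scene10 0.155 661.0 205.0 [83 88 88]
scene10 0.16 658.0 197.0 [43 41 42]
scene10 0.165 656.0 189.0 [45 44 45]
```

Run:
```python
from geo import *
k=400/70
r=ray("scene10",(260+(612-400)/k,205+142/k)); print("end scene",L(onz(r,.345)).round(3))
r=ray("side0",(285+(645-380)/4,145+55/4)); print("end side",L(onz(r,.345)).round(3))
b=np.array([.632,-.052,.157])
for th in (1.75,1.5,1.25,1,.75,.5,.25,0,-.1):
    f=.35-th;t=np.array([-.866*np.sin(f),-np.cos(f)]);t/=np.linalg.norm(t)
    p=ball(th);off=t*.0075+np.array([np.clip(t[0]*3,-1,1)*.005,np.clip(t[1]*3,-1,1)*.011])
    l=np.array([p[0]+off[0]-.047,p[1]+off[1],p[2]-.052])
    print(th,l.round(4),(100*(W(*l)-b)).round(2))
```

```text
end scene [-0.048 -0.054  0.345]
end side [-0.044 -0.054  0.345]
1.75 [-0.1172 -0.1152  0.1317] [  0.11 -11.85  -2.53]
1.5 [-0.1344 -0.116   0.1222] [ -1.61 -11.82  -3.48]
1.25 [-0.1503 -0.1072  0.1137] [ -3.14 -10.85  -4.33]
1 [-0.1638 -0.0942  0.1067] [-4.41 -9.47 -5.03]
0.75 [-0.174  -0.0777  0.1017] [-5.33 -7.76 -5.53]
0.5 [-0.1833 -0.0589  0.099 ] [-6.15 -5.83 -5.8 ]
0.25 [-0.1886 -0.039   0.0987] [-6.56 -3.81 -5.83]
0 [-0.1896 -0.0192  0.101 ] [-6.54 -1.83 -5.6 ]
-0.1 [-0.188  -0.0116  0.1025] [-6.34 -1.08 -5.45]
```

```bash
python3 -m crank '{"grip":[1,1,1,1,1,1,1,1,1,1,1,1,1,1],"slide":[[-1,0,1.7],[-3,0,4],[-5,-3,4.6],[-5,-7,4.6],[-5,-11,4.6],[-4,-13,4.6],[-1,-13,4.6],[1.5,-13,4.6],[1.5,-13,2],[1.5,-13,-1],[1.5,-13,-2.2],[1.5,-12,-2.2],[0,-11.9,-2.2],[0,-11.9,-2.2]],"roll":[0,0,0,0,0,0,0,0,0,0,0,0,0,0]}'; python3 look.py 11 side scene;python3 -c "
from geo import *
tool()
a=cv2.imread('pics/side11.png')[145:245,270:370];b=cv2.imread('pics/scene11.png')[180:280,250:350]
cv2.imwrite('pics/c11.png',np.hstack([cv2.resize(x,(400,400),interpolation=cv2.INTER_CUBIC) for x in(a,b)]))"
```

```text
clock: 16.6
position: [0.6336, -0.1697, 0.1328]
ee_rot: [0.484, 0.516, 0.484, -0.515]
contact_force: [0.5, -0.2, -0.4]
width: 0.0852
t 16.7 world [ 0.6353 -0.1704  0.133 ] local [-0.115  -0.1151  0.133 ] jaw deg -3.6 tilt [ 0.003 -0.001 -1.   ] F [ 0.   0.1 -0.6] q [-0.37  0.44  1.43  0.    1.27 -0.31] w 0.0854
```

View pics/c11.png

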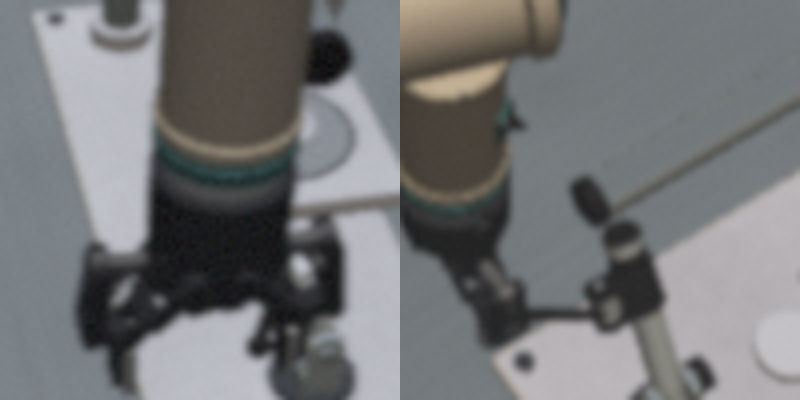

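```bash
python3 -m crank '{"grip":[1,1,1,1,1,1,1,1,1,1],"slide":[[-0.7,0,-0.4],[-1.3,0,-0.7],[-1.85,0,-0.95],[-2.6,0.5,-1.4],[-3.4,1,-1.8],[-4,1.7,-2.2],[-4.65,2.4,-2.5],[-5.2,3.2,-2.8],[-5.6,4.1,-3],[-5.6,4.1,-3]],"roll":[0,0,0,0,0,0,0,0,0,0]}'; python3 look.py 12 side scene;python3 -c "
from geo import *
tool()
a=cv2.imread('pics/side12.png')[145:245,270:370];b=cv2.imread('pics/scene12.png')[180:280,250:350]
cv2.imwrite('pics/c12.png',np.hstack([cv2.resize(x,(400,400),interpolation=cv2.INTER_CUBIC) for x in(a,b)]))"
```

```text
clock: 17.7
position: [0.5765, -0.1276, 0.1008]
ee_rot: [-0.483, -0.515, -0.485, 0.516]
contact_force: [0.2, 0.7, 0.0]
width: 0.0854
t 17.8 world [ 0.5777 -0.1286  0.1014] local [-0.175  -0.0768  0.1014] jaw deg -3.6 tilt [-0.001  0.001 -1.   ] F [-0.8 -1.   0.6] q [-0.34  0.37  1.62  0.    1.14 -0.27] w 0.0853
```

View pics/c12.png

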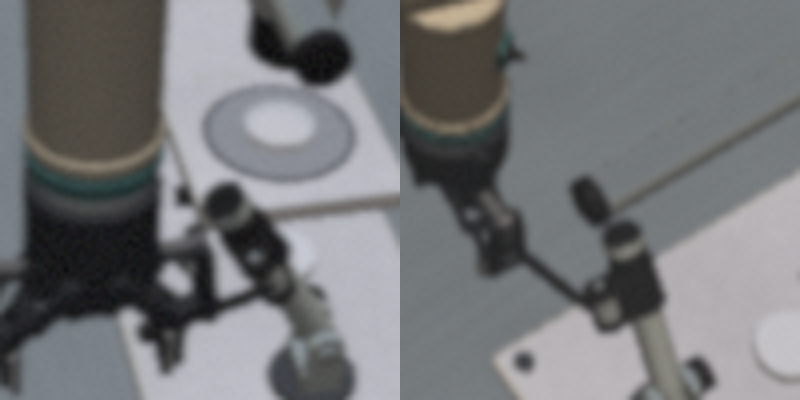

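```bash
python3 -m crank '{"grip":[1,1,1,1,1,1,1,1,1],"slide":[[-0.4,1,-0.1],[-0.8,1.9,-0.25],[-1,2.9,-0.3],[-1.2,3.9,-0.3],[-1.2,4.6,-0.2],[-1.2,5.2,-0.1],[-1.1,5.6,0],[-1.1,5.6,0],[-1.1,5.6,0]],"roll":[0,0,0,0,0,0,0,0,0]}';python3 -m crank '{"grip":[1,1,1],"slide":[[0.1,0.4,0],[0.1,0.4,0],[0.1,0.4,0]],"roll":[0,0,0]}';python3 -m crank '{"grip":[1,1,1],"slide":[[0.1,0.4,0],[0.1,0.4,0],[0.1,0.4,0]],"roll":[0,0,0]}'
```

```text
clock: 18.7
position: [0.5671, -0.0731, 0.1012]
ee_rot: [0.484, 0.516, 0.484, -0.515]
contact_force: [-0.0, 0.1, -0.7]
width: 0.0851
clock: 19.0
position: [0.568, -0.0703, 0.1013]
ee_rot: [-0.484, -0.515, -0.484, 0.516]
contact_force: [-1.0, -4.2, 0.1]
width: 0.0857
clock: 19.3
position: [0.5681, -0.0698, 0.1013]
ee_rot: [-0.485, -0.513, -0.483, 0.518]
contact_force: [-4.5, -12.7, 0.3]
width: 0.0856
```

```bash
python3 -m crank '{"grip":[1,1,1,1,1,1,1,1],"slide":[[-0.2,-1.5,0],[-0.2,-3,0],[-4,-3,0],[-8,-3,3],[-12,-3,7],[-14,-3,10],[-14,-3,10],[-14,-3,10]],"roll":[0,0,0,0,0,0,0,0]}'; python3 look.py 13 side scene;python3 -c "
from geo import *
tool()
a=cv2.imread('pics/side13.png')[145:245,270:370];b=cv2.imread('pics/scene13.png')[180:280,250:350]
cv2.imwrite('pics/c13.png',np.hstack([cv2.resize(x,(400,400),interpolation=cv2.INTER_CUBIC) for x in(a,b)]))"
```

```text
clock: 20.1
position: [0.4299, -0.0959, 0.2022]
ee_rot: [0.485, 0.517, 0.483, -0.515]
contact_force: [0.2, -0.6, 0.5]
width: 0.0857
t 20.2 world [ 0.4294 -0.0955  0.2004] local [-0.325  -0.0525  0.2004] jaw deg -3.6 tilt [-0.     0.001 -1.   ] F [ 0.1  0.1 -0.4] q [-0.38  0.07  1.77  0.    1.3  -0.31] w 0.0854
```

View pics/c13.png

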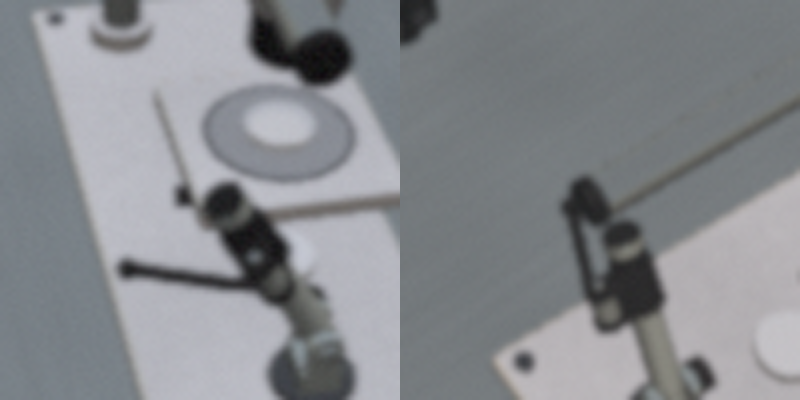

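```bash
python3 -c "
from geo import *
print(theta('side13',(302,212)),theta('side0',(301.8,213.7)),theta('scene13',(292.4,231.2)))
from rig import manip
print(manip.sign_off())"
```

```text
(array([-0.1352, -0.0027,  0.1534]), np.float64(0.0787), np.float64(0.016)) (array([-0.1367, -0.0077,  0.1524]), np.float64(0.079), np.float64(0.083)) (array([-0.1368,  0.0003,  0.1524]), np.float64(0.0815), np.float64(-0.011))
the job is handed in; nothing more can be done
None
```

The arm is closed up and I handed the job in at about 20 s. No verdict is reported at hand-in.

1. **Thin tube:** I pressed the head along the arm's axis with the tip of one finger of the open gripper, the hand kept on the robot side of the bar. It went home with the lever still shut. The stop was firm, at about 26 N.
2. **Lever out:** I pushed the ball round to its stop, at about 1.71 to 1.75 rad by the cameras.
3. **Thick tube:** I pressed it home the same way, with up to about 39 N at the stop.
4. **Lever shut:** I pushed the ball back to its stop, at about 13 N. The robot then moved about 15 cm clear.

**Last checks:**
- The lever angle read 0.016 rad in the side view and -0.011 rad in the scene view.
- The head's light band lay at 142–154 mm up the axis, which fits both tubes home.
- The outside force read about zero, and the largest wrist force in any reading was 39 N.

**Checks that disagreed:**
- The thick tube's measured travel was about 37.5 mm, against the nominal 40 mm. The firm stop, the image and the lever shutting all point to home.
- The open fingertips sat about 40 mm behind the TCP, not the stated 13 mm. I worked by contact force instead.
- I did not measure the loose things on the bench. I kept clear of them and felt no unexpected contact.
- I viewed 14 pictures, four over the budget of 10.

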